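# Hold the recessed reset of a faulted microscope light controller

## Robot

A 6-joint arm with a two-finger parallel gripper is mounted at the origin on the work surface. World frame = base frame: x ahead of the robot, y to its left, z up, the work surface at z = 0. Lengths are in mm, angles in rad, forces in N, time in s.
With the tool pointing down it reaches from about 275 to 750 mm from the base axis. Payload 10.2 kg.
Tool frame: the origin (TCP) lies between the finger pads; the fingertips stand ctrl.tips_ahead ahead of it and the grasp point (between the pads) lies 8 mm behind it (ctrl.tips_ahead is the distance from the TCP to the fingertips, in mm); z points along the fingers, y is the direction in which the jaws open and shut (so a half turn about z gives the same grasp; the last joint's range is limited). The gripper opens to 85 mm and grips with 20 to 120 N. Pads are 22 mm wide; open, the fingers measure 114 mm over their backs; the gripper's body (76 mm by 85 mm) begins 54 mm behind the grasp point. The pads swing forward as they close: fully open they stand 13 mm farther back than shut.
Start: joints at [1.063, 0.313, 1.498, -0, 1.331, -0.223], TCP at [147.52, 503.854, 242.294] pointing down, gripper open.
Joint ranges: [-2.94, 2.94], [-0.97, 2.17], [0.19, 2.56], [-1.23, 4.37], [0.02, 3.11], [-2.88, 2.88]. Speed limits (rad/s): [2.39, 2.39, 3.01, 3.14, 3.14, 3.14].

## Interface

Orientations are given as a unit quaternion [w, x, y, z].
In Python, from rig import ctrl gives the robot as it stands. The module is installed in compiled form; this text tells all that it offers.
- The arm moves only by the tool move_arm, never from a script. Its argument "motion" is a list of rows, each an object with "offset": the shift along the tool's x, y, z in m, a list of three; "angular": the turn, a rotation vector about the tool's x, y, z in degrees, a list of three; "jaw": the finger opening in m, from 0 to 0.0854. In form: [{"offset": [tx, ty, tz], "angular": [ax, ay, az], "jaw": jaw}, ...]. A call has 1 to 5 rows; each row is the pose to reach, as a shift and turn from the pose commanded when the call began, along the tool's axes at that moment; what a row does not reach only later rows make up. A row lasts 1/8 s, in which the tool goes at most 62.5 mm and 10.7 degrees, less where a joint would pass 70% of its speed; a pose out of reach is approached as far as the arm can. A call with a gripper value outside its range is refused whole. The fingers move at their own pace and stop on an object; "squeeze" is the grip in N (left out, the last holds). Time passes only in rows, so rows that repeat a pose let the fingers close. It gives the time, the measured TCP pose, the force and the opening at its end, in the units of the state.
- ctrl.sense(): the state, without advancing time (a new reading comes with each control period).
- ctrl.capture(name): name is "side" or "top" or "wrist"; returns a dict with "img" (400x640x3 uint8, red, green, blue), "intrinsics" (3x3 intrinsics, pixels), "rvec" (rotation vector, rad) and "tvec" (3), from world to camera coordinates, as OpenCV has them. Camera axes: x right, y down, z forward; pixel columns grow to the right and rows downward; lengths in mm; the calibration is good to about 2 mm. A picture is of the moment at which its call begins. There is no depth.
- ctrl.finish_job(): hands the job in, once; it reports no verdict.
The state is a dict: "time_s": time; "joints": joint angles; "dq": joint speeds; "tau": joint torques, N m; "eef_pos": TCP position; "ee_rot": TCP orientation; "force": force on the tool from outside, world axes, zero at the start; "wrist_torque": the same for the moment, N m; "grip_width": opening from 0.0 (shut) to 1.0 (fully open).
Only numpy, scipy, OpenCV 4.12 (cv2) and the standard library are available. Lean on these libraries where they do the work, as an engineer would, in place of code of your own. Each camera call takes 0.05 s, during which the arm holds its last target. There are 200 camera calls.

## Task

One of the two microscope light controllers shows a red lamp bar: take the orange-handled stylus out of its blue stand, reach its steel tip down through the round aperture of that red-lamp controller and press its recessed yellow reset button fully down. Finish while still gripping the stylus and holding the button down with it; do not press the button of the green-lamp controller, and leave the circuit board, the mouse and the jar where they are.

Things in the scene. Friction and masses are not known exactly. Their poses are not given: they have to be found in the camera images.
- stylus_mid (a point): centre of the stylus's orange handle. The stylus is straight and round: handle 18 mm in diameter and 75 mm long, below it a steel shaft 7 mm in diameter and 64 mm long that ends in the tip; 139 mm in all, about 60 g. At the start it stands upright, tip down, its shaft in the stand's hole and the foot of its handle resting on the stand's top (this point is then 107.5 mm above the bench). Its z axis runs from the tip to the handle; this point is 101.5 mm from the tip
- stylus_tip (a point): end of the stylus's steel tip, on its axis, 101.5 mm below the centre of the handle; z axis runs from the tip to the handle
- stand: blue block 50 x 50 x 70 mm high on a dark foot plate 74 x 74 x 4 mm, fixed to the bench; origin at the centre of its underside, z up. A vertical hole 12 mm in diameter and 66 mm deep in the middle of its top holds the stylus, whose tip sits 64 mm below the top: lift it 70 mm or more to clear
- fault_unit: a white box-shaped light controller, 110 (x) x 100 (y) x 60 mm high, fixed to the bench, level, origin at the centre of its underside, its own x runs from the front edge (lamp side) to the back. On its top, 37 mm from the centre towards its own -x, lies a red lamp bar (14 x 70 mm); a dark-rimmed round aperture is 12 mm from the centre towards its own +x
- fault_hole (a point): centre of the round aperture in the top face of the red-lamp controller, at the level of the top face (60 mm above the bench). The aperture is a straight vertical bore 16 mm in diameter; the yellow button fills its bottom, its top 20 mm below this point when it is not pressed
- fault_button (a joint): push of the yellow recessed button of the red-lamp controller: 0 m when up, 0.005 m when fully down (straight down). Sprung: about 2 N starts it, 4.8 N holds it fully down against its stop; it springs back when let go
- ok_unit: the other controller, same as the first: a white box-shaped light controller, 110 (x) x 100 (y) x 60 mm high, fixed to the bench, level, origin at the centre of its underside, its own x runs from the front edge (lamp side) to the back. On its top, 37 mm from the centre towards its own -x, lies a green lamp bar (14 x 70 mm); a dark-rimmed round aperture is 12 mm from the centre towards its own +x
- ok_hole (a point): centre of the round aperture in the top face of the green-lamp controller, at the level of the top face (60 mm above the bench). The aperture is a straight vertical bore 16 mm in diameter; the yellow button fills its bottom, its top 20 mm below this point when it is not pressed
- ok_button (a joint): push of the yellow recessed button of the green-lamp controller: 0 m when up, 0.005 m when fully down (straight down). Sprung: about 2 N starts it, 4.8 N holds it fully down against its stop; it springs back when let go
- board: bystander: dark green circuit board 90 x 70 mm, up to 13 mm high, lying loose; origin at the centre of its underside
- mouse: bystander: black cordless computer mouse 105 x 60 x 32 mm, loose; origin at the centre of its underside
- jar: bystander: small amber jar with a grey cap, 48 mm in diameter and 55 mm high, loose, upright; origin at the centre of its underside

How it is judged (in metres and radians):
On the way:
1. the stylus is gripped and its tip is lifted clear of the stand (height (world z) of stylus_tip above 0.071 m and contact force between the fingers and stylus above 1 N), for 0.1 s.
At the end, for the whole second after the job is handed in: the red-lamp unit's button is at least 3.8 of 5 mm down, pressed (over 1.5 N) by the gripped stylus, tip over 20 mm deep and within 8 mm of the aperture's axis, clear of the stand; green-lamp unit's button up (under 1.5 mm); board, mouse and jar within 25 mm of their starts (value of joint fault_button above 0.0038 m and contact force between stylus and fault_unit above 1.5 N and contact force between the fingers and stylus above 1 N and horizontal distance between stylus_tip and fault_hole below 0.008 m and z of stylus_tip in the frame of fault_hole below -0.02 m and contact force between stylus and stand below 0.1 N and value of joint ok_button below 0.0015 m and distance of each of board, mouse, jar from where it was at the start of the episode below 0.025 m); the arm keeps its last pose, push and grip.
It fails at once if the green-lamp controller's button is pressed (value of joint ok_button above 0.0025 m).
It fails at once if the circuit board is shifted by more than 25 mm (distance of board from where it was at the start of the episode above 0.025 m).
It fails at once if the mouse is shifted by more than 25 mm (distance of mouse from where it was at the start of the episode above 0.025 m).
It fails at once if the jar is shifted by more than 25 mm (distance of jar from where it was at the start of the episode above 0.025 m).
It also fails if it takes over 42 s, if anything falls off the work surface, if the arm or the gripper's body presses on something with over 40 N, if the wrist force passes 120 N, or if a joint passes its speed limit or range.

## Working session

There is one attempt and no reset: what is moved stays moved. The work goes in short steps, Python scripts to look and compute and a tool call to move; the robot and the scene stay as the last step left them, time stands still between calls to the robot, and variables do not carry over. Pictures are saved under pics/ and viewed, about 8 in all and at most 12, crops included, and the job is handed in when it is done.

Besides the shell and the picture viewer there is one more tool, called as a command line: name --argument value ..., lists and objects as JSON in quotes. move_arm: Moves the arm, as the interface text tells. Its arguments: {"type":"object","properties":{"motion":{"type":"array","items":{"type":"object","properties":{"offset":{"type":"array","items":{"type":"number"}},"angular":{"type":"array","items":{"type":"number"}},"jaw":{"type":"number"}}}},"squeeze":{"type":"number"}},"required":["motion"]}

```bash
mkdir -p pics
cat > h.py <<'E'
import numpy as np, cv2, pickle
from rig import ctrl
def snap(n,tag):
    c=ctrl.capture(n); pickle.dump(c,open(f'pics/{tag}.pkl','wb')); cv2.imwrite(f'pics/{tag}.png',c['img'][:,:,::-1]); return c
def load(tag): return pickle.load(open(f'pics/{tag}.pkl','rb'))
def P(c): 
    return np.array(c['intrinsics'])@np.c_[cv2.Rodrigues(np.array(c['rvec'],float))[0],np.array(c['tvec'],float).ravel()]
def proj(c,X): p=P(c)@np.r_[X,1]; return p[:2]/p[2]
def onplane(c,uv,z):
    M=P(c); A=np.c_[M[:,0],M[:,1],-np.r_[uv,1]]; return np.linalg.solve(A,-(M[:,2]*z+M[:,3]))[:2]
def tri(cs,uvs):
    A=[]
    for c,(u,v) in zip(cs,uvs):
        M=P(c); A+=[u*M[2]-M[0],v*M[2]-M[1]]
    A=np.array(A); return np.linalg.lstsq(A[:,:3],-A[:,3],rcond=None)[0]
E
python3 - <<'E'
from h import *
a=snap('top','top0');b=snap('side','side0');w=snap('wrist','w0')
cv2.imwrite('pics/ts.png',cv2.resize(np.vstack([a['img'],b['img']])[:,:,::-1],None,fx=.75,fy=.75))
print(ctrl.sense(),ctrl.tips_ahead)
for c in (a,b,w): print(c['intrinsics'],c['rvec'],c['tvec'])
E
```

```text
{'time_s': 0.15, 'joints': array([ 1.06257027e+00,  3.13335359e-01,  1.49821368e+00,  2.04205586e-06,
        1.33101596e+00, -2.23394364e-01]), 'dq': array([ 0.00126548, -0.00074143, -0.00183856, -0.00072662, -0.00112806,
       -0.00034337]), 'tau': array([ 5.75922313e-04, -4.12374473e+01, -2.59795368e+01, -2.12467849e-04,
        3.27208720e-03,  3.66370341e-05]), 'eef_pos': array([147.44679787, 503.69319334, 241.87783649]), 'ee_rot': array([-1.74832977e-04,  1.41935140e-01,  9.89875841e-01, -4.53649972e-04]), 'force': array([-0.1474693 ,  0.40866208, -0.46027761]), 'wrist_torque': array([-0.03972323, -0.04906816,  0.02145254]), 'grip_width': 0.999646810492518} 11.0
[[405.262381     0.         322.7670972 ]
 [  0.         405.262381   190.86267177]
 [  0.           0.           1.        ]] [ 2.12751177 -2.10098856  0.18816547] [ -74.34097883  619.57583472 1099.39526089]
[[386.61261354   0.         319.93187346]
 [  0.         386.61261354 205.7307237 ]
 [  0.           0.           1.        ]] [ 2.22712851 -0.19350911  0.09399065] [-621.27867287  106.46822602  918.17727149]
[[315.15155859   0.         319.11172144]
 [  0.         315.15155859 207.06892036]
 [  0.           0.           1.        ]] [-2.33764113 -1.75072828 -0.23445269] [-524.09312286  -33.7159726   376.39356676]
```

View pics/top0.png

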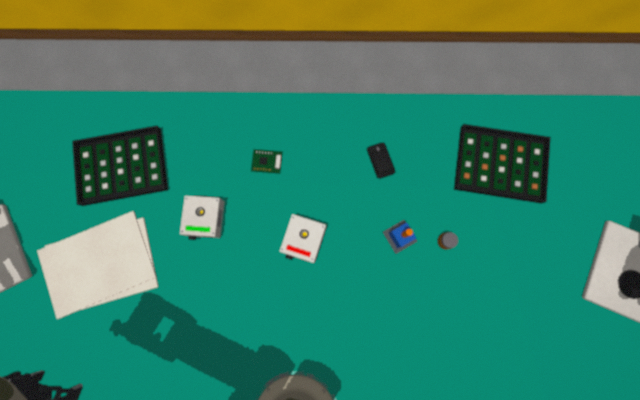

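View pics/side0.png

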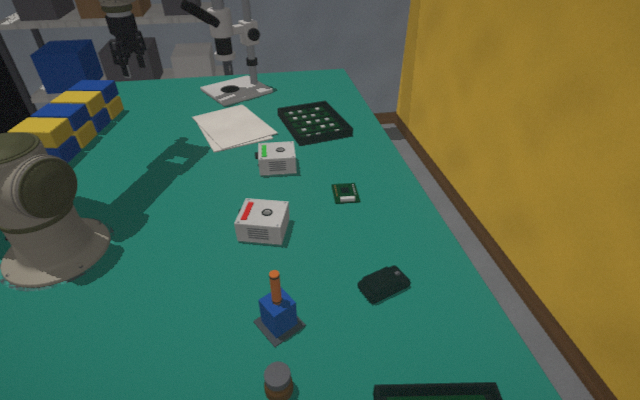

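The top view shows the red unit (hole about (304,234)), the stylus (about (408,232)) and the green unit (hole (201,212)). The side view shows the handle from (275,273) to (278,301) and the red aperture at (267,212). I'll triangulate these points.

Run:
```python
from h import *
a,b=load('top0'),load('side0')
hsv=[cv2.cvtColor(c['img'],cv2.COLOR_RGB2HSV) for c in (a,b)]
def cen(h,lo,hi,box):
    m=cv2.inRange(h,lo,hi); k=np.zeros_like(m); x0,y0,x1,y1=box; k[y0:y1,x0:x1]=m[y0:y1,x0:x1]
    y,x=np.nonzero(k); return x.mean(),y.mean(),len(x),x.min(),x.max(),y.min(),y.max()
o1=cen(hsv[0],(3,120,80),(18,255,255),(390,215,425,255));o2=cen(hsv[1],(3,120,80),(18,255,255),(255,260,295,315))
print(o1,o2)
X=tri([a,b],[o1[:2],o2[:2]]);print('handle mid',X)
print('check plane107.5',onplane(a,o1[:2],107.5),onplane(b,o2[:2],107.5), 'side top',onplane(b,(275,273.0),145))
r1=cen(hsv[0],(0,150,120),(3,255,255),(275,235,325,265));r2=cen(hsv[1],(0,150,120),(3,255,255),(230,195,262,225))
print(r1,r2,'lamp',tri([a,b],[r1[:2],r2[:2]]),onplane(a,r1[:2],60),onplane(b,r2[:2],60))
print('hole',tri([a,b],[(304,234),(267,212)]),onplane(a,(304,234),60),onplane(b,(267,212),60))
cs=[onplane(a,p,60) for p in [(291,214),(326,222),(317,262),(281,254)]];print('corners',cs,np.mean(cs,0))
c1=a['img'][190:275,265:430];c2=b['img'][185:345,225:320]
i=np.zeros((600,800,3),np.uint8);c1=cv2.resize(c1,None,fx=3,fy=3,interpolation=2);c2=cv2.resize(c2,None,fx=3,fy=3,interpolation=2)
i[:255,:495]=c1;i[:480,510:795]=c2;cv2.imwrite('pics/crop.png',i[:,:,::-1])
for n,p in dict(board=(267,161),mouse=(381,160),jar=(448,240),ok=(201,212)).items(): print(n,onplane(a,p,30))
```

```text
(np.float64(407.26785714285717), np.float64(232.46428571428572), 56, np.int64(402), np.int64(412), np.int64(229), np.int64(236)) (np.float64(274.988416988417), np.float64(285.992277992278), 259, np.int64(269), np.int64(280), np.int64(270), np.int64(303))
handle mid [ 498.9415421  -294.02325713  112.97495602]
check plane107.5 [ 500.21122468 -295.04400698] [ 498.10886637 -289.40794368] side top [ 500.54440662 -292.78293777]
(np.float64(298.2826086956522), np.float64(250.5326086956522), 92, np.int64(287), np.int64(309), np.int64(246), np.int64(255)) (np.float64(246.625), np.float64(211.01136363636363), 88, np.int64(241), np.int64(252), np.int64(202), np.int64(219)) lamp [449.96063042  -0.86314393  58.94123787] [450.6026838   -0.85769227] [449.30826275  -2.35274343]
hole [497.2101509  -15.70862876  60.6606791 ] [496.65346232 -15.71940051] [497.872334   -14.75279703]
corners [array([552.62686561,  22.34562907]), array([531.13660639, -76.90653968]), array([419.91671527, -53.40533882]), array([440.43730449,  46.91952002])] [486.02937294 -15.26168235]
board [714.88489133 101.33607352]
mouse [ 721.43315071 -237.78355312]
jar [ 487.34175124 -425.37620647]
ok [559.37375858 287.86837319]
```

View pics/crop.png

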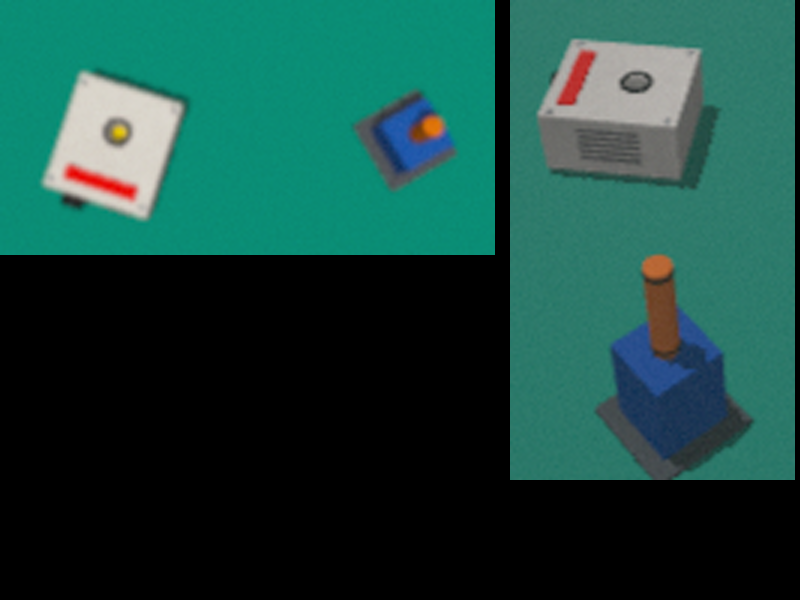

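Red hole ≈ (497,-15.5,60.6) and its lamp-to-hole distance is 49 mm, as specified. Stylus ≈ (499,-293). I'll travel at the current height.

move_arm --motion '[{"offset": [-0.04, -0.0475, 0], "angular": [0, 0, 0], "jaw": 0.085}, {"offset": [-0.08, -0.095, 0], "angular": [0, 0, 0], "jaw": 0.085}, {"offset": [-0.12, -0.1425, 0], "angular": [0, 0, 0], "jaw": 0.085}, {"offset": [-0.16, -0.19, 0], "angular": [0, 0, 0], "jaw": 0.085}, {"offset": [-0.2, -0.2375, 0], "angular": [0, 0, 0], "jaw": 0.085}]'

```text
time_s: 0.78
eef_pos: [273.0, 218.0, 242.3]
ee_rot: [0.0, 0.142, 0.99, 0.0]
force: [1.2, 0.8, 0.8]
grip_width: 0.995
```

move_arm --motion '[{"offset": [-0.04, -0.0475, 0], "angular": [0, 0, 0], "jaw": 0.085}, {"offset": [-0.08, -0.095, 0], "angular": [0, 0, 0], "jaw": 0.085}, {"offset": [-0.12, -0.1425, 0], "angular": [0, 0, 0], "jaw": 0.085}, {"offset": [-0.16, -0.19, 0], "angular": [0, 0, 0], "jaw": 0.085}, {"offset": [-0.2, -0.2375, 0], "angular": [0, 0, 0], "jaw": 0.085}]'

```text
time_s: 1.4
eef_pos: [398.3, -66.6, 242.3]
ee_rot: [0.0, 0.142, 0.99, 0.0]
force: [0.7, 0.4, -0.2]
grip_width: 0.996
```

move_arm --motion '[{"offset": [-0.04, -0.0475, 0], "angular": [0, 0, 0], "jaw": 0.085}, {"offset": [-0.08, -0.095, 0], "angular": [0, 0, 0], "jaw": 0.085}, {"offset": [-0.12, -0.1425, 0], "angular": [0, 0, 0], "jaw": 0.085}, {"offset": [-0.13, -0.165, 0], "angular": [0, 0, 0], "jaw": 0.085}, {"offset": [-0.13, -0.165, 0], "angular": [0, 0, 0], "jaw": 0.085}]'

```text
time_s: 2.02
eef_pos: [476.1, -260.4, 241.4]
ee_rot: [-0.001, 0.143, 0.99, 0.0]
force: [0.1, 0.9, -0.5]
grip_width: 0.993
```

Run:
```python
from h import *
w=snap('wrist','w1');s=ctrl.sense();print(s['time_s'],s['eef_pos'],s['ee_rot'],s['joints'])
R=cv2.Rodrigues(np.array(w['rvec']))[0];print('cam',-R.T@np.array(w['tvec']).ravel())
for X in ([499,-293,145],[499,-293,70]):print(proj(w,X))
```

```text
2.075 [ 476.10826975 -259.16620525  241.77298313] [-4.87642537e-04  1.42297091e-01  9.89823791e-01  4.02970132e-04] [-7.14785337e-01  3.51616959e-01  1.44569055e+00  1.53590097e-04
  1.34554146e+00 -2.00005253e+00]
cam [ 412.66741092 -242.88529107  372.17933339]
[287.96998482 251.26517571]
[294.9046504  221.69326655]
```

View pics/w1.png

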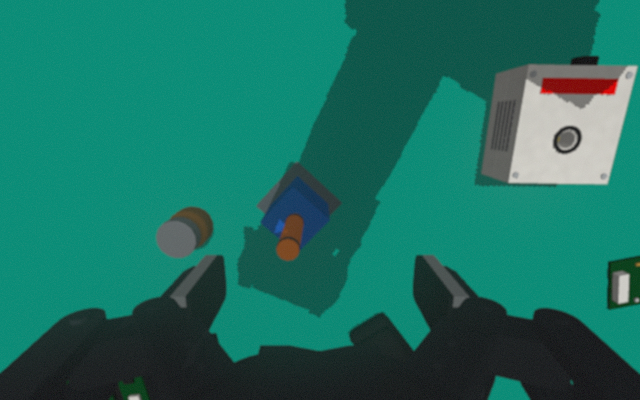

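The wrist view shows the handle cap at about (288,249), close to the predicted (288,251). The red unit's aperture is at (567,139). I'll refine both.

Run:
```python
from h import *
w,a,b=load('w1'),load('top0'),load('side0')
print('hole',onplane(w,(567,139.5),60),tri([w,a],[(567,139.5),(304,234)]),tri([w,a,b],[(567,139.5),(304,234),(267,212)]))
h=cv2.cvtColor(w['img'],cv2.COLOR_RGB2HSV);m=cv2.inRange(h,(3,110,60),(18,255,255));m[:,:265]=0;m[:,320:]=0;m[:205]=0;m[275:]=0
y,x=np.nonzero(m);print(x.min(),x.max(),y.min(),y.max(),len(x),x.mean(),y.mean())
for yy in (218,225,232,240,248,255):
    q=x[y==yy];print(yy,q.min(),q.max())
print('cap',onplane(w,(288,249),145),'foot',onplane(w,(296,219),72), 'mid',tri([w,b],[(291.5,234),(275,286)]))
```

```text
hole [496.99897547 -15.84827535] [496.79914198 -15.74910581  59.88507136] [497.16264367 -15.76732299  60.39116435]
277 302 215 259 783 290.2260536398467 238.04086845466156
218 288 300
225 286 301
232 283 300
240 281 299
248 277 298
255 279 296
cap [ 497.20862786 -292.39618822] foot [ 496.05318443 -290.77008544] mid [ 497.82920759 -292.41462475  110.79323312]
```

move_arm --motion '[{"offset": [-0.0296, -0.0257, 0], "angular": [0, 0, 0], "jaw": 0.085}, {"offset": [-0.0296, -0.0257, 0.05], "angular": [0, 0, 0], "jaw": 0.085}, {"offset": [-0.0296, -0.0257, 0.1], "angular": [0, 0, 0], "jaw": 0.085}, {"offset": [-0.0296, -0.0257, 0.143], "angular": [0, 0, 0], "jaw": 0.085}, {"offset": [-0.0296, -0.0257, 0.143], "angular": [0, 0, 0], "jaw": 0.085}]'

```text
time_s: 2.7
eef_pos: [496.5, -290.1, 97.3]
ee_rot: [-0.002, 0.141, 0.99, 0.002]
force: [1.1, 0.0, 0.7]
grip_width: 0.997
```

move_arm --motion '[{"offset": [0, 0, 0], "angular": [0, 0, 0], "jaw": 0.04}, {"offset": [0, 0, 0], "angular": [0, 0, 0], "jaw": 0.03}, {"offset": [0, 0, 0], "angular": [0, 0, 0], "jaw": 0.025}, {"offset": [0, 0, 0], "angular": [0, 0, 0], "jaw": 0.025}]' --squeeze 30

```text
time_s: 3.2
eef_pos: [497.7, -292.4, 99.8]
ee_rot: [0.0, 0.142, 0.99, -0.0]
force: [-0.3, -0.7, 0.4]
grip_width: 0.298
```

Run:
```python
from h import *
w=snap('wrist','w2');b=snap('side','side2');s=ctrl.sense();print(s)
i=np.zeros((600,640,3),np.uint8);i[:300]=w['img'][100:];i[300:]=cv2.resize(b['img'][225:345,200:360],(400,300))[:, :].copy().__class__((300,640,3),np.uint8)*0
i[300:,:400]=cv2.resize(b['img'][225:345,200:360],(400,300));cv2.imwrite('pics/c2.png',i[:,:,::-1])
```

```text
{'time_s': 3.3, 'joints': array([-7.34056396e-01,  5.69483496e-01,  1.50845510e+00,  1.41215915e-05,
        1.06343515e+00, -2.02001587e+00]), 'dq': array([ 0.00015425,  0.00296595,  0.0032616 , -0.00041339, -0.00179232,
       -0.00126403]), 'tau': array([ 2.21227779e-02, -4.94831979e+01, -2.27115995e+01,  2.29932302e-04,
        1.87491976e-03,  2.99428948e-04]), 'eef_pos': array([ 497.57575023, -292.29252756,   99.48304878]), 'ee_rot': array([ 9.42941073e-05,  1.41940863e-01,  9.89875133e-01, -5.59235350e-05]), 'force': array([-0.02401895, -0.03687913,  0.42084688]), 'wrist_torque': array([0.00695824, 0.01670484, 0.01637147]), 'grip_width': 0.2947394857374785}
```

View pics/c2.png

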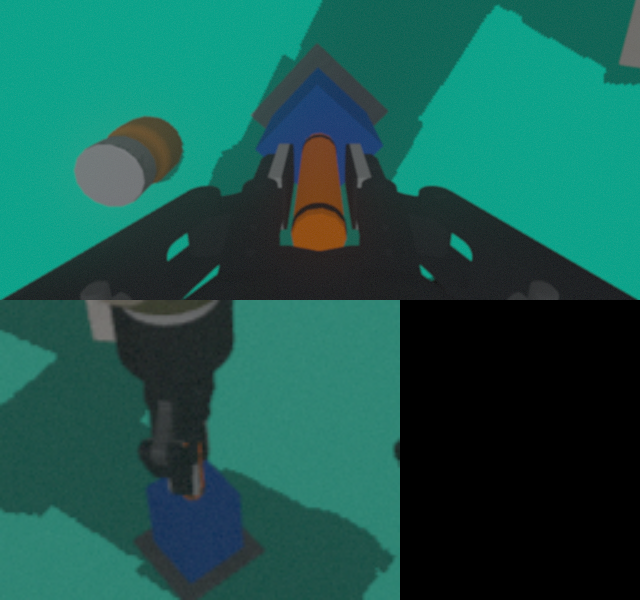

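The handle stands centred between the fingers. Closing.

move_arm --motion '[{"offset": [0, 0, 0], "angular": [0, 0, 0], "jaw": 0.016}, {"offset": [0, 0, 0], "angular": [0, 0, 0], "jaw": 0.01}, {"offset": [0, 0, 0], "angular": [0, 0, 0], "jaw": 0.005}, {"offset": [0, 0, 0], "angular": [0, 0, 0], "jaw": 0.005}, {"offset": [0, 0, 0], "angular": [0, 0, 0], "jaw": 0.005}]' --squeeze 50

```text
time_s: 3.92
eef_pos: [497.6, -292.4, 99.5]
ee_rot: [0.0, 0.142, 0.99, -0.0]
force: [-0.5, 0.0, 4.6]
grip_width: 0.194
```

move_arm --motion '[{"offset": [0, 0, -0.02], "angular": [0, 0, 0], "jaw": 0.005}, {"offset": [0, 0, -0.045], "angular": [0, 0, 0], "jaw": 0.005}, {"offset": [0, 0, -0.075], "angular": [0, 0, 0], "jaw": 0.005}, {"offset": [0, 0, -0.09], "angular": [0, 0, 0], "jaw": 0.005}, {"offset": [0, 0, -0.09], "angular": [0, 0, 0], "jaw": 0.005}]'

```text
time_s: 4.55
eef_pos: [497.7, -292.3, 189.4]
ee_rot: [0.0, 0.142, 0.99, -0.0]
force: [-0.5, 0.6, -1.0]
grip_width: 0.197
```

move_arm --motion '[{"offset": [0.012, 0.04, 0], "angular": [0, 0, 0], "jaw": 0.005}, {"offset": [0.027, 0.09, 0], "angular": [0, 0, 0], "jaw": 0.005}, {"offset": [0.043, 0.145, 0], "angular": [0, 0, 0], "jaw": 0.005}, {"offset": [0.058, 0.195, 0], "angular": [0, 0, 0], "jaw": 0.005}, {"offset": [0.07, 0.238, 0], "angular": [0, 0, 0], "jaw": 0.005}]'

```text
time_s: 5.18
eef_pos: [496.4, -42.1, 187.9]
ee_rot: [-0.001, 0.142, 0.99, 0.0]
force: [0.4, -0.8, -0.4]
grip_width: 0.192
```

move_arm --motion '[{"offset": [0.0083, 0.0272, 0], "angular": [0, 0, 0], "jaw": 0.005}, {"offset": [0.0083, 0.0272, 0], "angular": [0, 0, 0], "jaw": 0.005}, {"offset": [0.0083, 0.0272, 0], "angular": [0, 0, 0], "jaw": 0.005}]'

```text
time_s: 5.55
eef_pos: [496.7, -16.2, 188.5]
ee_rot: [-0.001, 0.142, 0.99, -0.0]
force: [0.4, 0.2, 0.0]
grip_width: 0.198
```

Run:
```python
from h import *
w=snap('wrist','w3');b=snap('side','side3');s=ctrl.sense();print(s['time_s'],s['eef_pos'],s['ee_rot'],s['force'],s['grip_width'])
e=s['eef_pos'];
for c in (w,b): print([proj(c,[497,-15.8,z]) for z in (60,96,160)])
i=np.zeros((600,800,3),np.uint8);i[:400,:400]=cv2.resize(w['img'][150:350,220:420],(400,400));i[:600,400:]=cv2.resize(b['img'][115:235,227:307],(400,600),interpolation=2);cv2.imwrite('pics/c3.png',i[:,:,::-1])
```

```text
5.65 [496.83973434 -16.5930277  188.81636909] [-3.67920240e-04  1.42526396e-01  9.89790933e-01 -5.85846762e-06] [ 0.04939452 -0.0648943  -0.1168416 ] 0.19667068554574565
[array([320.46471425, 202.37194651]), array([320.74654285, 214.40302633]), array([321.53052603, 247.87075827])]
[array([266.66708714, 212.30666145]), array([265.37152474, 200.46807048]), array([262.90624677, 177.94085175])]
```

View pics/c3.png

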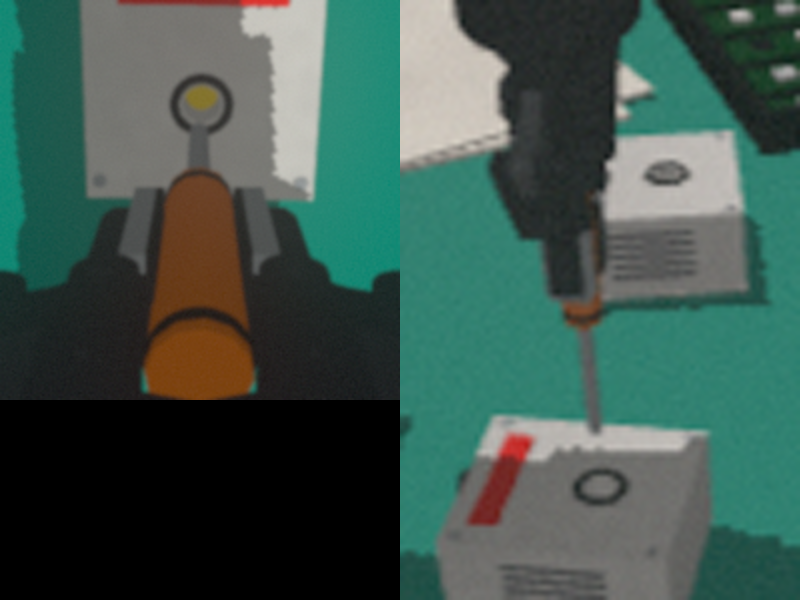

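Tip at wrist (319.5,213.5) and side (266.2,201.2). Hole at wrist (321,202) and side (267,212.4). I'll compute the relative offset.

Run:
```python
from h import *
w,b=load('w3'),load('side3')
t=tri([w,b],[(319.5,213.0),(266.2,201.2)]);h=tri([w,b],[(321,202),(267,212.4)]);print(t,h,h-t)
a=tri([w,b],[(319.5,237),(227+182/5,115+315/5)]);print('foot',a)
for z in (94,97):print(onplane(w,(319.5,213.),z),onplane(b,(266.2,201.2),z))
```

```text
[497.84913399 -16.32511417  93.60741639] [497.49290986 -15.25966725  59.06352855] [ -0.35622413   1.06544692 -34.54388783]
foot [495.64552605 -14.61530521 157.70135875]
[496.26514056 -16.53795379] [498.74578281 -16.34082927]
[495.42541267 -16.30079074] [498.74588888 -20.33614955]
```

move_arm --motion '[{"offset": [0.0003, 0.001, 0.015], "angular": [0, 0, 0], "jaw": 0.005}, {"offset": [0.0003, 0.001, 0.03], "angular": [0, 0, 0], "jaw": 0.005}, {"offset": [0.0003, 0.001, 0.042], "angular": [0, 0, 0], "jaw": 0.005}, {"offset": [0.0003, 0.001, 0.05], "angular": [0, 0, 0], "jaw": 0.005}, {"offset": [0.0003, 0.001, 0.05], "angular": [0, 0, 0], "jaw": 0.005}]'

```text
time_s: 6.28
eef_pos: [496.7, -14.7, 138.7]
ee_rot: [-0.001, 0.142, 0.99, 0.0]
force: [0.0, -0.1, -0.9]
grip_width: 0.195
```

move_arm --motion '[{"offset": [0, 0, 0.003], "angular": [0, 0, 0], "jaw": 0.005}, {"offset": [0, 0, 0.006], "angular": [0, 0, 0], "jaw": 0.005}, {"offset": [0, 0, 0.008], "angular": [0, 0, 0], "jaw": 0.005}, {"offset": [0, 0, 0.008], "angular": [0, 0, 0], "jaw": 0.005}, {"offset": [0, 0, 0.008], "angular": [0, 0, 0], "jaw": 0.005}]'

```text
time_s: 6.9
eef_pos: [497.1, -14.7, 131.6]
ee_rot: [0.0, 0.142, 0.99, -0.0]
force: [-0.0, 0.0, 3.5]
grip_width: 0.196
```

Contact at about the expected height (around 2 mm down, 3.5 N). I'll press on.

move_arm --motion '[{"offset": [0, 0, 0.001], "angular": [0, 0, 0], "jaw": 0.005}, {"offset": [0, 0, 0.002], "angular": [0, 0, 0], "jaw": 0.005}, {"offset": [0, 0, 0.003], "angular": [0, 0, 0], "jaw": 0.005}, {"offset": [0, 0, 0.003], "angular": [0, 0, 0], "jaw": 0.005}, {"offset": [0, 0, 0.003], "angular": [0, 0, 0], "jaw": 0.005}]'

```text
time_s: 7.52
eef_pos: [497.0, -14.7, 128.4]
ee_rot: [0.0, 0.142, 0.99, -0.0]
force: [-0.0, -0.6, 4.4]
grip_width: 0.195
```

move_arm --motion '[{"offset": [0, 0, 0.001], "angular": [0, 0, 0], "jaw": 0.005}, {"offset": [0, 0, 0.001], "angular": [0, 0, 0], "jaw": 0.005}, {"offset": [0, 0, 0.001], "angular": [0, 0, 0], "jaw": 0.005}]'

```text
time_s: 7.9
eef_pos: [497.3, -14.8, 128.2]
ee_rot: [0.001, 0.142, 0.99, -0.0]
force: [-0.9, -0.2, 10.8]
grip_width: 0.197
```

The force has jumped to 10.8 N while TCP z hardly changed, so the stop is reached. I'll check that it holds and take a look.

Run:
```python
from h import *
w=snap('wrist','w4');b=snap('side','side4');t=snap('top','top4')
for k in range(4):
    s=ctrl.sense();print(s['time_s'],s['eef_pos'],s['force'],s['grip_width']);ctrl.capture('wrist')
i=np.zeros((600,800,3),np.uint8);i[:400,:400]=cv2.resize(w['img'][150:350,220:420],(400,400));i[:600,400:]=cv2.resize(b['img'][115:235,227:307],(400,600),interpolation=2)
i[400:,:400]=cv2.resize(t['img'][120:280,150:470],(400,200));cv2.imwrite('pics/c4.png',i[:,:,::-1])
```

```text
8.05 [497.33114684 -14.81027487 128.16027304] [-0.79060589  0.31189234 11.46623339] 0.19490167979333692
8.1 [497.3177461  -14.81314891 128.14717334] [-1.65522507 -0.53808205 11.18643515] 0.19453821537271204
8.15 [497.32534207 -14.80665584 128.158202  ] [-0.4946237  -0.38832801 10.97630065] 0.1972080657665099
8.2 [497.3395729  -14.79953192 128.14731175] [-0.58471091  0.59941257 11.90701021] 0.19700036684876154
```

View pics/c4.png

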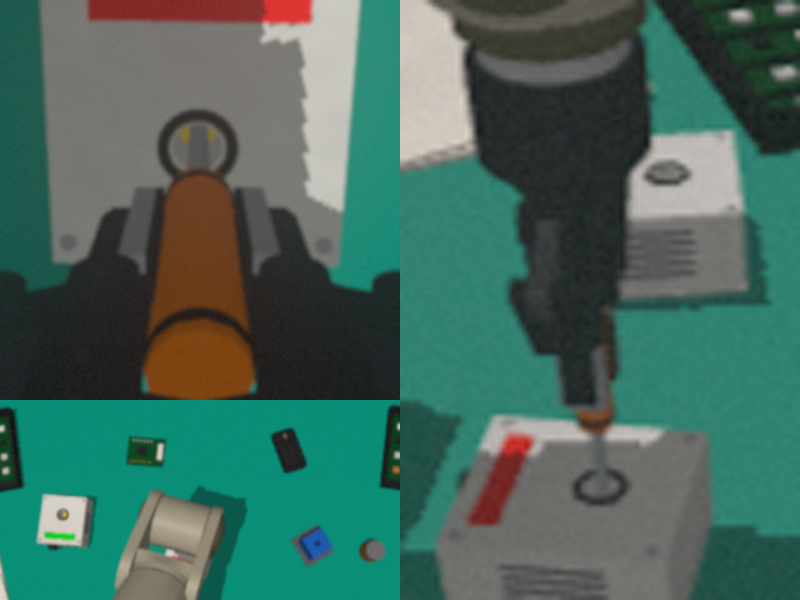

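The shaft is centred in the red unit's aperture with the tip on the yellow button. The push is steady at about 11 N, the stand is empty, and the board, mouse and jar haven't moved. Handing in.

```bash
python3 -c "
from rig import ctrl
print(ctrl.finish_job());s=ctrl.sense();print(s['time_s'],s['force'],s['eef_pos'])"
```

```text
the job is handed in; nothing more can be done
None
the job is handed in; nothing more can be done
```

The job is handed in: the arm is still gripping the stylus and holding the red-lamp controller's reset button down. The hand-in gives no verdict, so my last checks below are the evidence.

- **Route:** I lifted the stylus out of its stand, putting the tip at about z = 96 mm. I moved it over the red unit, shifted it 1 mm to centre it on the aperture, and pressed straight down.
- **Button:** over the last 1 mm step the force rose from 4.4 N to about 11 N while the TCP height barely changed. I take that as the button on its stop. The push then held steady at about 11 N, with the tip at about z = 35 mm, 25 mm below the top face. The button's travel itself can't be read directly.
- **Position:** the final pictures show the shaft roughly centred in the aperture. The arm's reading puts the tip about 1 mm from the aperture's axis.
- **Other items:** the stand is empty and nothing touched the green unit. The board, mouse and jar look unmoved; I judged this by eye.
- **Disagreements:** the camera measurements differed by no more than about 2–3 mm, and in one check the handle's height came out 5.5 mm high. Neither affected the grasp or the fit. No check failed.

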